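# Index the saw guide by one hole

## Task

The small indexing saw guide is locked by a spring pin in the middle hole of its base; move its swing arm one hole over, so that the ring end goes to the side where the single seal blank stands beside the guide (the round tin stands on the other side). Reach a fingertip through the leaning pull ring on the pin, lift it until the pin is out of its hole, swing the arm one hole that way, and let the pin drop fully home in that hole. Only hook and push the ring: do not pinch or force it, do not swing the arm past that next hole, and leave the blank and the tin where they stand.

Things in the scene. Friction and masses are not known exactly. Their poses are not given: they have to be found in the camera images.
- guide_base: Fixed base of the saw guide: grey steel plate 18 mm thick, bolted down. Origin on the desk under the arm's vertical pivot, near the plate's far edge; x points away from the robot (turned up to 0.26 rad), y left, z up. Plate: x -138 to +40 mm, y +-95 mm. Five index holes, 18 degrees apart, lie on a 115 mm circle about the pivot, on its -x side, symmetric about the -x axis.
- pivot (a point): Pivot axis at the plate's top, 18 mm above the desk. The steel swing arm (26 mm wide, top 29 mm above the desk) runs from here toward the robot to the pin, 115 mm away; two upright cheeks (to 52 mm high) stand on it from 43 mm before the pivot to 23 mm behind it; round the pin is a boss 28 mm wide, 44 mm high.
- swing (a joint): Angle of the swing arm (rad), 0 = middle hole, the start. Positive is counter-clockwise from above: the ring end (nearest the robot) goes to the guide's right (-y of guide_base); negative: left. Next holes at +0.314 and -0.314, last at +-0.628; a pin in its hole has 0.01 rad play. Light friction, about 1 N at the ring; with the pin up the arm stays where it is left.
- pin (a joint): Lift of the spring pin (m): 0 = fully down in a hole; 0.012 = tip level with the plate's top, above this the arm can swing; 0.024 = stop. The spring pulls down with about 4 N at 0, 7 N at the stop. Let down between holes, the round tip rides on the plate at 0.012 and drops into the next hole it is pushed over. The ring is fixed to the pin and rises with it.
- ring_center (a point): Centre of the pull ring on the pin: stiff ring, 50 mm bore, 7 mm steel wire. Pin down: 86 mm above the desk, 95 mm from the pivot axis, on the arm's line. The ring leans back 45 degrees, top toward the pivot: a finger pointing to the pivot and 45 degrees down passes square through (10 degrees steeper also fits), free for 40 mm beyond. Upper inner edge: 18 mm above and 18 mm pivot-ward of the centre.
- hole_left (a point): Centre of the hole left of the middle one, at the plate's top face (18 mm above the desk); fixed in the base.
- hole_right (a point): Centre of the hole right of the middle one, at the plate's top face (18 mm above the desk); fixed in the base.
- blank: Seal blank: plain upright tan stick, 16 mm thick and 60 mm high, standing loose on the desk beside the guide, to its left or its right. Origin: centre of its underside.
- tin: Low round dark ink tin with lid, 75 mm wide and 24 mm high, loose on the desk on the other side of the guide. Origin: centre of its underside.
Things that resemble listed ones, but are neither listed nor needed, are in the scene too. There is more than one size of the tin; the one meant has the size given above.

How it is judged:
On the way, in this order (a step that is already met when the one before it is completed fails the run):
1. the pin is lifted clear of the middle hole by the ring (value of joint pin above 0.0115 m and value of joint swing between -0.12 and 0.12 rad), for 0.02 s.
2. the arm is at the next hole on the blank's side with the pin dropped in (((y of blank in the frame of guide_base above 0 m and value of joint swing between -0.3442 and -0.2842 rad and value of joint pin below 0.002 m) or (y of blank in the frame of guide_base below 0 m and value of joint swing between 0.2842 and 0.3442 rad and value of joint pin below 0.002 m))), for 0.2 s.
At the end, for the whole second after the job is handed in: The arm rests at the next hole on the side of the seal blank (within 0.03 rad of 0.314 rad from the middle), the pin is down in it (lift under 2 mm), and the blank and the tin stand upright within 15 mm of where they stood (((y of blank in the frame of guide_base above 0 m and value of joint swing between -0.3442 and -0.2842 rad) or (y of blank in the frame of guide_base below 0 m and value of joint swing between 0.2842 and 0.3442 rad)) and value of joint pin below 0.002 m and velocity of joint swing between -0.05 and 0.05 rad/s and velocity of joint pin between -0.02 and 0.02 m/s and distance of each of blank, tin from where it was at the start of the episode below 0.015 m and angle between each of blank, tin's own z axis and vertical below 0.2 rad); the robot touches nothing.
It fails at once if the arm swings well past the next hole (more than 0.50 rad from the middle) (value of joint swing above 0.5 rad or value of joint swing below -0.5 rad).
It fails at once if the ring, pin or guide is pinched or forced (over 35 N from the fingers) (contact force between the fingers and guide_base above 35 N).
It fails at once if the upright seal blank is shoved, lifted or tipped (distance of blank from where it was at the start of the episode above 0.015 m or angle between blank's own z axis and vertical above 0.3 rad).
It fails at once if the round tin is shoved, lifted or tipped (distance of tin from where it was at the start of the episode above 0.015 m or angle between tin's own z axis and vertical above 0.3 rad).
It also fails if it takes over 45 s, if anything falls off the work surface, if the arm or the gripper's body presses on something with over 40 N, if the wrist force passes 120 N, or if a joint passes its speed limit or range.

## Robot

A 7-joint arm with a two-finger parallel gripper is mounted at the origin on a cart in front of the work surface, level with it; the furniture and walls round the work are solid. World frame = base frame: x ahead of the robot, y to its left, z up, the work surface at z = 0. Lengths are in m, angles in rad, forces in N, time in s.
With the tool pointing down it reaches from about 0.4 to 0.925 m from the base axis. Payload 4.1 kg.
Tool frame: the origin (TCP) lies between the finger pads; the fingertips stand 25 mm ahead of it and the grasp point (between the pads) lies 6 mm ahead of it (tip_reach is the distance from the TCP to the fingertips, in m); z points along the fingers, y is the line along which they close (so a half turn about z gives the same grasp; the last joint's range is limited). The gripper opens to 85 mm and grips with 20 to 120 N. Pads are 22 mm wide; open, the fingers measure 114 mm over their backs; the gripper's body (76 mm by 85 mm) begins 54 mm behind the grasp point. The pads swing forward as they close: fully open they stand 13 mm farther back than shut.
Start: joints at [-1.43, 0.398, 0.045, 1.537, -0.019, 1.207, -0.051], TCP at [0.154, 0.631, 0.256] pointing down, gripper open.
Joint ranges: [-2.82, 2.82], [-0.49, 2.23], [-1.37, 1.46], [0, 2.46], [-1.36, 4.5], [0.23, 2], [-2.94, 2.94]. Speed limits (rad/s): [2.57, 2.57, 3.14, 3.14, 3.14, 3.14, 3.14].

## Interface

Orientations are given as a 3x3 rotation matrix whose columns are the frame's x, y, z axes.
In Python, from bench import get_state, snapshot, job_done, find_in, trace, pinpoint, tip_reach gives the robot as it stands.
- The arm moves only by the tool apply_moves, never from a script. Its argument "plan" is a list that holds one entry, the list of rows, each a list of 5 numbers: the finger opening in m, from 0 to 0.0854, then the shift along the world's x, y, z in m, then the turn about the world's z in degrees. In form: [[[gripper, x, y, z, roll], ...]]. A call has 1 to 12 rows; each row shifts and turns the commanded pose from where the row before left it; what a row does not reach is not made up. A row lasts 1/8 s, in which the tool goes at most 62.5 mm and 10.7 degrees, less where a joint would pass 70% of its speed; a pose out of reach is approached as far as the arm can. A call is refused whole if a number of a shift passes 0.0625 or a number of a turn 10.7, either way. A call with a gripper value outside its range is refused whole. The fingers move at their own pace and stop on an object; "newtons" is the grip in N (left out, the last holds). Time passes only in rows, so rows that do not move let the fingers close. It gives the time, the measured TCP pose, the force, the opening and the grip force at its end, in the units of the state.
- get_state(): the state, without advancing time (a new reading comes with each control period).
- snapshot(name): name is "side" or "top"; returns a dict with "color" (400x640x3 uint8, blue, green, red), "fovy" (degrees; the focal length in pixels is half the picture's height over the tangent of half this angle, whatever the lens; pixels are square), "cx", "cy" (the principal point, pixels), "rvec" (rotation vector, rad) and "tvec" (3), from world to camera coordinates, as OpenCV has them. Camera axes: x right, y down, z forward; pixel columns grow to the right and rows downward; lengths in m; the calibration is good to about 2 mm. A picture is of the moment at which its call begins. There is no depth.
- job_done(): hands the job in; it is judged then, once.
Trained networks look in a picture, given as the dict that the camera call returned (one of the last four; its "shot" number tells which), for a name from the list of things; names that differ only in an ending like _2 or _b are one class to them, and where a whole thing is asked for, a point or a joint stands for the part that bears it (a point fixed in the world has none). Each returns a list of dicts, best first, with "p" (0 to 1); they miss things now and then, are a little off and sometimes report something else, mostly with a low value. They report only what shows in the picture. A call takes as long as a camera call. They do not tell look-alikes from the thing itself.
- find_in(picture, thing): "point" ([x, y, z] in m, in world coordinates, good to about 4 mm: the middle of the surface that is visible of it).
- trace(picture, thing): "pixels" (400x640 bool, what is visible of it).
- pinpoint(picture, thing): "point" ([x, y, z] in m, in world coordinates, good to about 4 mm: a listed point, or the origin of a listed thing).
The state is a dict: "t": time; "q": joint angles; "qvel": joint speeds; "joint_efforts": joint torques, N m; "tool_pos": TCP position; "eef_rot": TCP orientation; "force": force on the tool from outside, world axes, zero at the start; "ft_torque": the same for the moment, N m; "finger_gap": finger opening in m; "grasp_force": force on a finger pad.
Only numpy, scipy, OpenCV 4.12 (cv2) and the standard library are available. Lean on these libraries where they do the work, as an engineer would, in place of code of your own. Each camera call takes 0.05 s, during which the arm holds its last target. There are 200 camera calls.

## Working session

There is one attempt and no reset: what is moved stays moved. The work goes in short steps, Python scripts to look and compute and a tool call to move; the robot and the scene stay as the last step left them, time stands still between calls to the robot, and variables do not carry over. Pictures are saved under pics/ and viewed, at most 10 in all, crops included, and the job is handed in when it is done.

Besides the shell and the picture viewer there is one more tool, called after "Call:" in YAML: its name, and indented under it one key for each argument. apply_moves: Moves the arm, as the interface text tells. Its arguments: {"type":"object","properties":{"plan":{"type":"array"},"newtons":{"type":"number"}},"required":["plan"]}

```bash
ls; mkdir -p pics; cat > h.py <<'E'
import numpy as np, cv2
from bench import *
def K(s):
    f=200/np.tan(np.radians(s["fovy"])/2); return np.array([[f,0,s["cx"]],[0,f,s["cy"]],[0,0,1]])
def proj(s,P): return cv2.projectPoints(np.array(P,float).reshape(-1,3),np.array(s["rvec"]),np.array(s["tvec"]),K(s),None)[0].reshape(-1,2)
def ray(s,u,v):
    R=cv2.Rodrigues(np.array(s["rvec"],float))[0]; t=np.array(s["tvec"]).ravel()
    return -R.T@t, R.T@np.linalg.inv(K(s))@[u,v,1]
def at_z(s,u,v,z):
    c,d=ray(s,u,v); return c+d*(z-c[2])/d[2]
E
python3 - <<'E'
from h import *
np.set_printoptions(precision=4,suppress=True)
st=get_state(); print(st["t"],st["tool_pos"],st["eef_rot"],st["finger_gap"],tip_reach)
for n in ("side","top"):
    s=snapshot(n); cv2.imwrite(f"pics/{n}0.png",s["color"]); print(n,{k:v for k,v in s.items() if k!="color"})
    for th in ("guide_base","pivot","ring_center","hole_left","hole_right","blank","tin"):
        print(th,[(np.array(d["point"]).round(4),round(d["p"],2)) for d in pinpoint(s,th)])
E
```

```text
pics
0.0 [0.1542 0.6308 0.2552] [[-0.9714  0.2373 -0.0003]
 [ 0.2373  0.9714 -0.002 ]
 [-0.0002 -0.002  -1.    ]] 0.08573926769032142 0.025
side {'fovy': 52.12745326723389, 'cx': 318.5728203227167, 'cy': 197.69033806751656, 'rvec': array([-0.0013,  2.6026, -1.712 ]), 'tvec': array([0.5906, 0.0673, 1.084 ]), 'shot': 1}
guide_base [(array([0.6297, 0.089 , 0.0004]), 0.78)]
pivot [(array([0.6327, 0.0881, 0.0174]), 0.85)]
ring_center [(array([0.5416, 0.0703, 0.0819]), 0.45)]
hole_left [(array([0.5172, 0.1026, 0.0148]), 0.96)]
hole_right [(array([0.5351, 0.0316, 0.0151]), 0.77)]
blank [(array([ 0.5886,  0.2417, -0.0039]), 0.45)]
tin [(array([ 0.6547, -0.0576, -0.    ]), 0.65), (array([ 0.6797, -0.2412, -0.0014]), 0.65), (array([ 0.5885,  0.242 , -0.0007]), 0.55)]
top {'fovy': 52.55141327346521, 'cx': 312.3299231218975, 'cy': 199.62646946115504, 'rvec': array([ 2.1409, -2.1673,  0.1239]), 'tvec': array([0.0383, 0.6228, 0.9355]), 'shot': 2}
guide_base [(array([ 0.6345,  0.0884, -0.0002]), 0.69)]
pivot [(array([0.6266, 0.0855, 0.0174]), 0.64)]
ring_center [(array([0.5384, 0.0736, 0.0831]), 0.68)]
hole_left []
hole_right [(array([0.528 , 0.0277, 0.0176]), 0.91)]
blank [(array([0.5928, 0.24  , 0.0017]), 0.42), (array([0.5213, 0.1029, 0.0195]), 0.23)]
tin [(array([ 0.6807, -0.2392,  0.0024]), 0.66), (array([ 0.6545, -0.0576,  0.0022]), 0.59)]
```

View pics/side0.png

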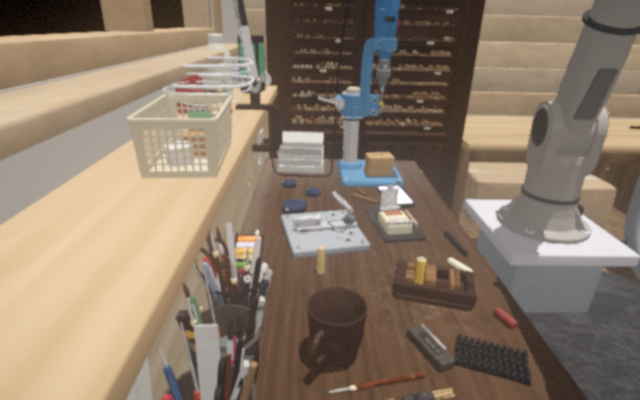

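View pics/top0.png

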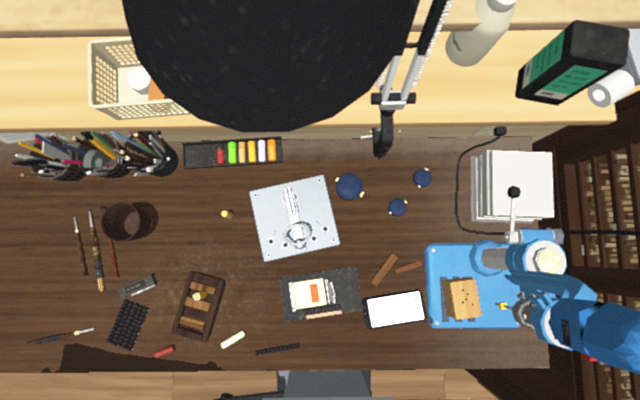

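The side view shows the guide at (325,230), with the blank standing alone at (320,260), which is on the guide's left (+y). The largest dark tin is on the other side, at (293,206). In the top view the guide is at (295,217), the blank at (226,213) and the tins at (349,186), (422,177) and (397,207).

Look-alikes:
- **Blank:** the sticks in the brown rack, side (420,270). I choose the lone stick at (320,260).
- **Tin:** the two smaller tins. I choose the big one at (349,186).

Next I'll fit the guide's pose and check it in one close crop.

```bash
python3 - <<'E'
from h import *
np.set_printoptions(precision=4,suppress=True)
s=snapshot("top")
t=trace(s,"guide_base")
print([(x["p"],x["pixels"].sum()) for x in t])
m=t[0]["pixels"].astype(np.uint8)
n,l,stt,_=cv2.connectedComponentsWithStats(m); m=(l==1+np.argmax(stt[1:,4])).astype(np.uint8)
m=cv2.morphologyEx(m,cv2.MORPH_OPEN,np.ones((7,7),np.uint8))
pts=cv2.findNonZero(m).reshape(-1,2)
W=np.array([at_z(s,u,v,.018)[:2] for u,v in pts],np.float32)
r=cv2.minAreaRect(W*1000); print("rect",r)
# yaw candidates
c=np.array(r[0])/1000; a=np.radians(r[2])
yaw=min([(a+k*np.pi/2) for k in range(-4,5)],key=abs); print("yaw",yaw)
R=np.array([[np.cos(yaw),-np.sin(yaw)],[np.sin(yaw),np.cos(yaw)]])
o=c-R@[-.049,0]; print("origin by plate",o)
g=lambda r,th,z:[*(o+R@[-r*np.cos(th),-r*np.sin(th)]),z]
ang=np.linspace(0,2*np.pi,40)
ring=[[*(o+R@[-.095+.0285*np.cos(q)*.7071,.0285*np.sin(q)]),.086+.0285*np.cos(q)*.7071] for q in ang]
print("ring c",g(.095,0,.086))
for n in("top","side"):
    s2=s if n=="top" else snapshot("side")
    im=cv2.resize(s2["color"],None,fx=5,fy=5,interpolation=cv2.INTER_CUBIC)
    P=[[*(o+R@q),.018] for q in([-.138,-.095],[.04,-.095],[.04,.095],[-.138,.095])]
    cv2.polylines(im,[((proj(s2,P)+.5)*5).astype(int)],True,(0,0,255),1)
    cv2.polylines(im,[((proj(s2,ring)+.5)*5).astype(int)],True,(0,255,0),1)
    cc=(proj(s2,[g(.05,0,.03)])[0]*5).astype(int)
    cv2.imwrite(f"pics/{n}c.png",im[max(cc[1]-280,0):cc[1]+280,cc[0]-390:cc[0]+390])
E
```

```text
[(0.93, np.int64(5654)), (0.58, np.int64(860))]
rect ((583.0767822265625, 76.53666687011719), (178.4225616455078, 193.6276397705078), 12.421737670898438)
yaw 0.21680022117618955
origin by plate [0.6309 0.0871]
ring c [np.float64(0.5381536082433405), np.float64(0.06664179752923281), 0.086]
```

View pics/topc.png

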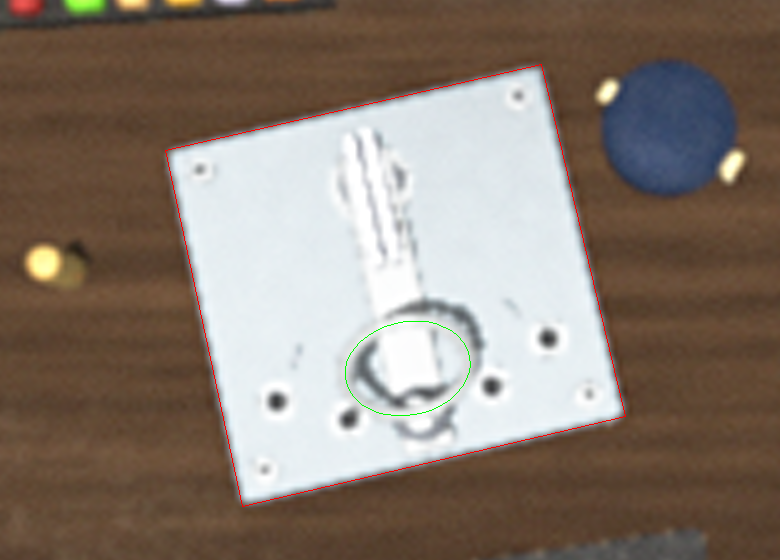

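View pics/sidec.png

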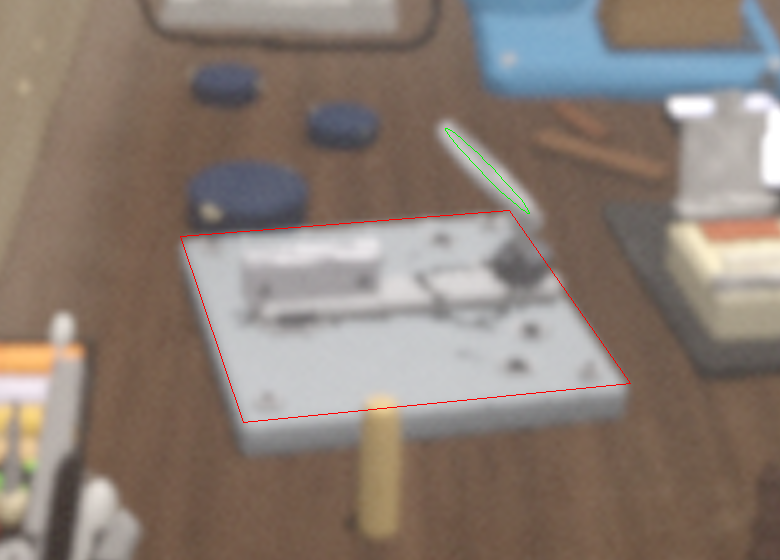

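The fitted plate outline matches in both views (178 x 194 mm measured, 178 x 190 given), and so does the ring. The guide origin is (0.631, 0.087) with yaw 0.217. The blank is at guide left, so the swing goes to -0.314.

The tool can only point down. So I'll put one finger down through the ring, with the closing line radial and the other finger on the pivot side. Then I'll hook the upper wire by pushing toward the pivot and lifting.

Call:
apply_moves:
  plan:
    - [[0.028, 0.0338, -0.0466, -0.0045, -5.32], [0.028, 0.0338, -0.0466, -0.0045, -5.32], [0.028, 0.0338, -0.0466, -0.0045, -5.32], [0.028, 0.0338, -0.0466, -0.0045, -5.32], [0.028, 0.0338, -0.0466, -0.0045, -5.32], [0.028, 0.0338, -0.0466, -0.0045, -5.32], [0.028, 0.0338, -0.0466, -0.0045, -5.32], [0.028, 0.0338, -0.0466, -0.0045, -5.32], [0.028, 0.0338, -0.0466, -0.0045, -5.32], [0.028, 0.0338, -0.0466, -0.0045, -5.32], [0.028, 0.0338, -0.0466, -0.0045, -5.32], [0.028, 0.0338, -0.0466, -0.0045, -5.32]]
  newtons: 20

```text
t: 2.45
tool_pos: [0.5611, 0.0711, 0.2026]
eef_rot: [[-0.213, 0.977, 0.001], [0.977, 0.213, 0.001], [0.0, 0.001, -1.0]]
force: [0.0, 0.8, 1.3]
finger_gap: 0.0278
grasp_force: 0.0
```

Call:
apply_moves:
  plan:
    - [[0.028, -0.001, 0, -0.025, 0], [0.028, 0, 0, -0.025, 0], [0.028, 0, 0, 0, 0]]

```text
t: 2.82
tool_pos: [0.5576, 0.0721, 0.1508]
eef_rot: [[-0.215, 0.977, -0.004], [0.977, 0.215, -0.001], [-0.0, -0.004, -1.0]]
force: [0.0, 0.5, -0.6]
finger_gap: 0.0279
grasp_force: 0.0
```

```bash
cat >> h.py <<'E'
O=np.array([.6309,.0871]); Y=.2168
def crop(n,name,th=0,lift=0):
    s=snapshot(n); im=cv2.resize(s["color"],None,fx=5,fy=5,interpolation=cv2.INTER_CUBIC)
    c,sn=np.cos(Y+th),np.sin(Y+th); R=np.array([[c,-sn],[sn,c]])
    ring=[[*(O+R@[-.095+.0285*np.cos(q)*.7071,.0285*np.sin(q)]),.086+lift+.0285*np.cos(q)*.7071] for q in np.linspace(0,2*np.pi,40)]
    cv2.polylines(im,[((proj(s,ring)+.5)*5).astype(int)],True,(0,255,0),1)
    p=(proj(s,[[.56,.07,.08]])[0]*5).astype(int)
    cv2.imwrite(f"pics/{name}.png",im[max(p[1]-280,0):p[1]+280,p[0]-390:p[0]+390])
    st=get_state(); print(st["t"],st["tool_pos"],st["force"],st["finger_gap"])
    return s
E
python3 -c "
from h import *
s=crop('side','s1'); print([(d['point'],d['p']) for d in pinpoint(s,'ring_center')])"
```

```text
2.875 [0.55863067 0.07222945 0.15208056] [ 0.79106701 -0.90542305  0.28630387] 0.027938547680488538
[([0.5401, 0.0679, 0.0838], 0.49)]
```

View pics/s1.png

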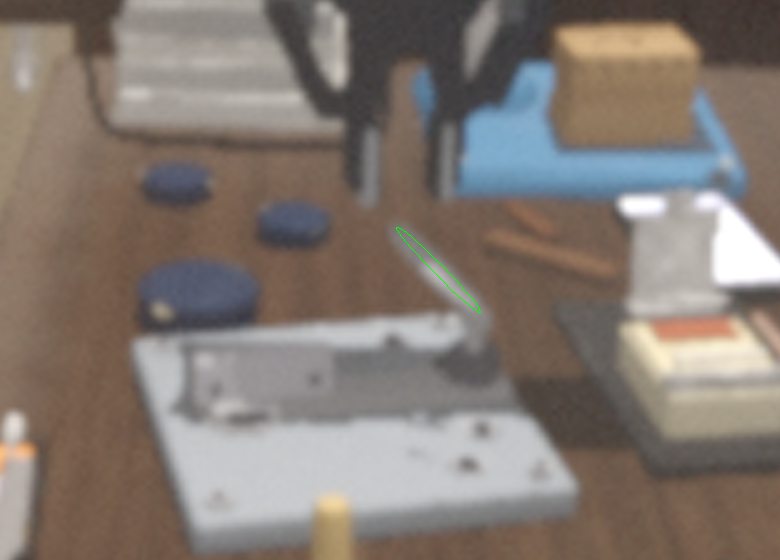

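The side crop shows the fingertips at about (368,200) and (443,195), straddling the ring's upper edge at (398,230) as intended. Descending.

Call:
apply_moves:
  plan:
    - [[0.028, 0.001, 0, -0.02, 0], [0.028, 0, 0, -0.016, 0], [0.028, 0, 0, -0.016, 0], [0.028, 0, 0, 0, 0]]

```text
t: 3.42
tool_pos: [0.559, 0.0722, 0.0992]
eef_rot: [[-0.215, 0.977, -0.002], [0.977, 0.215, -0.001], [-0.0, -0.002, -1.0]]
force: [-0.3, -0.6, -0.5]
finger_gap: 0.028
grasp_force: 0.0
```

Call:
apply_moves:
  plan:
    - [[0.028, 0.0039, 0.0009, 0, 0], [0.028, 0.001, 0.0002, 0, 0], [0.028, 0, 0, 0, 0]]

```text
t: 3.8
tool_pos: [0.5654, 0.0734, 0.1008]
eef_rot: [[-0.215, 0.977, 0.001], [0.977, 0.215, 0.0], [-0.0, 0.001, -1.0]]
force: [0.2, -0.6, 0.9]
finger_gap: 0.0283
grasp_force: 0.0
```

Call:
apply_moves:
  plan:
    - [[0.028, 0.001, 0.0002, 0, 0], [0.028, 0, 0, 0, 0]]

```text
t: 4.05
tool_pos: [0.5659, 0.0736, 0.1004]
eef_rot: [[-0.215, 0.977, 0.0], [0.977, 0.215, 0.0], [0.0, 0.0, -1.0]]
force: [0.5, 0.7, -0.0]
finger_gap: 0.0279
grasp_force: 0.0
```

Call:
apply_moves:
  plan:
    - [[0.028, 0.001, 0.0002, 0, 0], [0.028, 0, 0, 0, 0]]

```text
t: 4.3
tool_pos: [0.5667, 0.0737, 0.1003]
eef_rot: [[-0.215, 0.977, -0.0], [0.977, 0.215, -0.0], [-0.0, -0.0, -1.0]]
force: [-0.4, -0.6, -0.2]
finger_gap: 0.0283
grasp_force: 0.2
```

Call:
apply_moves:
  plan:
    - [[0.028, 0.001, 0.0002, 0, 0], [0.028, 0, 0, 0, 0]]

```text
t: 4.55
tool_pos: [0.5671, 0.0737, 0.1001]
eef_rot: [[-0.215, 0.977, -0.002], [0.977, 0.215, -0.0], [0.0, -0.002, -1.0]]
force: [-1.6, -0.6, 0.3]
finger_gap: 0.0278
grasp_force: 1.2
```

Call:
apply_moves:
  plan:
    - [[0.028, 0.002, 0.0004, 0, 0], [0.028, 0, 0, 0, 0]]

```text
t: 4.8
tool_pos: [0.5676, 0.0737, 0.0998]
eef_rot: [[-0.215, 0.977, -0.005], [0.977, 0.215, -0.001], [0.001, -0.005, -1.0]]
force: [-6.2, -1.7, 4.3]
finger_gap: 0.0282
grasp_force: 3.1
```

Call:
apply_moves:
  plan:
    - [[0.028, 0.001, 0.0002, 0, 0], [0.028, 0, 0, 0, 0]]

```text
t: 5.05
tool_pos: [0.5678, 0.0738, 0.0997]
eef_rot: [[-0.215, 0.977, -0.007], [0.977, 0.215, -0.001], [0.001, -0.007, -1.0]]
force: [-7.5, -2.3, 5.4]
finger_gap: 0.0277
grasp_force: 3.9
```

Call:
apply_moves:
  plan:
    - [[0.028, 0.002, 0.0004, 0.001, 0], [0.028, 0.001, 0.0002, 0.001, 0], [0.028, 0, 0, 0, 0]]

```text
t: 5.42
tool_pos: [0.568, 0.0738, 0.1]
eef_rot: [[-0.214, 0.977, -0.013], [0.977, 0.214, -0.002], [0.001, -0.013, -1.0]]
force: [-11.0, -2.4, -0.1]
finger_gap: 0.0282
grasp_force: 5.0
```

Call:
apply_moves:
  plan:
    - [[0.028, 0, 0, 0.003, 0], [0.028, 0, 0, 0, 0]]

```text
t: 5.68
tool_pos: [0.5679, 0.0738, 0.1025]
eef_rot: [[-0.214, 0.977, -0.013], [0.977, 0.214, -0.002], [0.001, -0.013, -1.0]]
force: [-8.8, -2.5, -3.8]
finger_gap: 0.0281
grasp_force: 4.5
```

Call:
apply_moves:
  plan:
    - [[0.028, 0.002, 0.0004, 0.002, 0], [0.028, 0.001, 0.0002, 0.002, 0], [0.028, 0, 0, 0.002, 0], [0.028, 0, 0, 0, 0]]

```text
t: 6.18
tool_pos: [0.5682, 0.0739, 0.1073]
eef_rot: [[-0.214, 0.977, -0.02], [0.977, 0.214, -0.003], [0.001, -0.02, -1.0]]
force: [-13.9, -2.8, -4.6]
finger_gap: 0.0282
grasp_force: 6.4
```

```bash
python3 -c "
from h import *
s=crop('side','s2'); print([(d['point'],d['p']) for d in pinpoint(s,'ring_center')])"
```

```text
6.225 [0.56815163 0.07387121 0.10720888] [-13.42511376  -2.69035226  -4.60169067] 0.02779122668187903
[([0.5402, 0.0674, 0.0911], 0.7)]
```

View pics/s2.png

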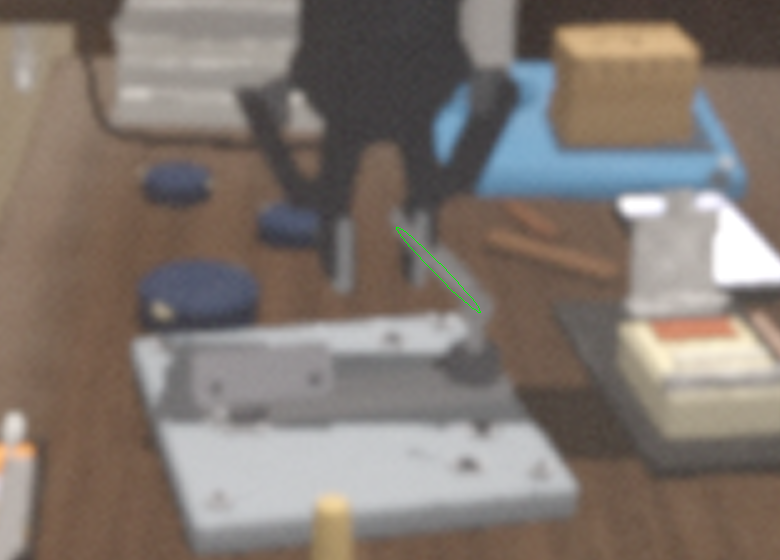

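The ring's upper edge is now at (398,212), above the green pin-down outline, so the pin is rising with the finger (about 7 mm). Continuing.

Call:
apply_moves:
  plan:
    - [[0.028, 0.001, 0.0002, 0.002, 0], [0.028, 0.001, 0.0002, 0.002, 0], [0.028, 0, 0, 0.002, 0], [0.028, 0, 0, 0.002, 0], [0.028, 0, 0, 0.002, 0], [0.028, 0, 0, 0, 0]]

```text
t: 7.02
tool_pos: [0.5683, 0.0739, 0.1163]
eef_rot: [[-0.214, 0.977, -0.024], [0.977, 0.214, -0.004], [0.002, -0.024, -1.0]]
force: [-17.1, -2.7, -6.9]
finger_gap: 0.0279
grasp_force: 7.6
```

```bash
python3 -c "
from h import *
s=crop('side','s3'); print([(d['point'],d['p']) for d in pinpoint(s,'ring_center')])
s=snapshot('top'); print([(d['point'],d['p']) for d in pinpoint(s,'ring_center')])"
```

```text
7.075 [0.56834509 0.07390909 0.1162806 ] [-15.64708697  -3.53932411  -5.56321584] 0.027998516698123418
[]
[([0.5376, 0.0691, 0.1004], 0.46)]
```

The pin is about 16 mm up and the spring load (6 N) agrees. Now I'll swing left, clockwise from above, in small arc steps.

Call:
apply_moves:
  plan:
    - [[0.028, -0.0004, 0.0019, 0, -2], [0.028, -0.0003, 0.0019, 0, -2], [0.028, -0.0003, 0.0019, 0, -2], [0.028, -0.0002, 0.0019, 0, -2], [0.028, 0, 0, 0, 0]]

```text
t: 7.85
tool_pos: [0.5671, 0.0821, 0.1161]
eef_rot: [[-0.077, 0.997, -0.024], [0.997, 0.077, -0.003], [-0.002, -0.024, -1.0]]
force: [-16.4, -3.1, -5.9]
finger_gap: 0.0282
grasp_force: 7.6
```

```bash
cat >> h.py <<'E'
def chk():
    st=get_state(); d=O-np.array(st["tool_pos"])[:2]
    print("t %.2f r %.4f ang %.3f swing~ %.3f z %.4f F %s"%(st["t"],np.hypot(*d),np.arctan2(d[1],d[0]),np.arctan2(d[1],d[0])-.2078,st["tool_pos"][2],np.round(st["force"],1)))
    for n in("side","top"):
        s=snapshot(n)
        for d in pinpoint(s,"ring_center"):
            p=np.array(d["point"]); e=O-p[:2]; print(n,p.round(4),"swing %.3f"%(np.arctan2(e[1],e[0])-Y),round(d["p"],2))
E
python3 -c "
from h import *
chk()"
```

```text
t 7.85 r 0.0640 ang 0.079 swing~ -0.129 z 0.1161 F [-16.4  -3.1  -5.9]
side [0.5357 0.0809 0.0996] swing -0.152 0.6
top [0.5391 0.0843 0.1003] swing -0.186 0.43
```

Call:
apply_moves:
  plan:
    - [[0.028, -0.0002, 0.0019, 0, -2], [0.028, -0.0001, 0.0019, 0, -2], [0.028, 0, 0.0019, 0, -2], [0.028, 0, 0, 0, 0]]

```text
t: 8.55
tool_pos: [0.5667, 0.0888, 0.1161]
eef_rot: [[0.027, 0.999, -0.024], [1.0, -0.027, -0.002], [-0.003, -0.024, -1.0]]
force: [-16.2, -1.4, -5.2]
finger_gap: 0.0282
grasp_force: 7.5
```

```bash
python3 -c "
from h import *
chk(); crop('top','t4',-.25,.016); crop('side','s4',-.25,.016)"
```

```text
t 8.55 r 0.0642 ang -0.027 swing~ -0.235 z 0.1161 F [-16.2  -1.4  -5.2]
side [0.5395 0.0905 0.0995] swing -0.254 0.49
top [0.538  0.0921 0.1015] swing -0.271 0.51
8.8 [0.56676593 0.08881308 0.1161401 ] [-15.37989024  -1.0862895   -6.09704838] 0.027759160775096013
8.85 [0.56676425 0.08883312 0.11615139] [-15.58494238  -1.22524165  -6.34922563] 0.027757808939672314
```

View pics/s4.png

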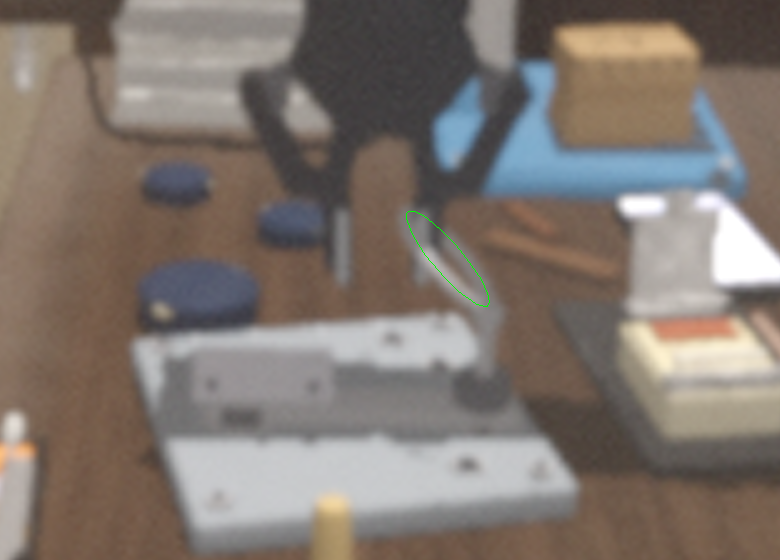

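Call:
apply_moves:
  plan:
    - [[0.028, 0, 0, -0.002, 0], [0.028, 0, 0, -0.002, 0], [0.028, -0.002, 0, -0.001, 0], [0.028, -0.002, 0, 0, 0], [0.028, 0, 0, 0, 0]]

```text
t: 9.48
tool_pos: [0.5664, 0.0889, 0.1127]
eef_rot: [[0.027, 1.0, -0.016], [1.0, -0.027, -0.002], [-0.002, -0.016, -1.0]]
force: [-10.0, -0.2, -5.7]
finger_gap: 0.0276
grasp_force: 4.9
```

Call:
apply_moves:
  plan:
    - [[0.028, 0, 0.0011, -0.0005, -1], [0.028, 0, 0.0011, -0.0005, -1], [0.028, 0, 0, 0, 0]]

```text
t: 9.85
tool_pos: [0.5665, 0.0906, 0.112]
eef_rot: [[0.062, 0.998, -0.016], [0.998, -0.062, -0.002], [-0.003, -0.015, -1.0]]
force: [-10.5, -1.9, -3.2]
finger_gap: 0.028
grasp_force: 5.2
```

```bash
python3 -c "
from h import *
chk()"
```

```text
t 9.85 r 0.0645 ang -0.054 swing~ -0.262 z 0.1120 F [-10.5  -1.9  -3.2]
side [0.5366 0.0893 0.0972] swing -0.240 0.63
side [0.59   0.2443 0.0025] swing -1.533 0.58
top [ 0.6554 -0.0593 -0.0013] swing 1.520 0.46
top [0.5339 0.0966 0.0953] swing -0.314 0.41
```

Call:
apply_moves:
  plan:
    - [[0.028, 0, 0.0011, -0.001, -1], [0.028, 0, 0, 0, 0]]

```text
t: 10.3
tool_pos: [0.5666, 0.0907, 0.1115]
eef_rot: [[0.08, 0.997, -0.016], [0.997, -0.08, -0.003], [-0.004, -0.015, -1.0]]
force: [-11.2, -3.4, -0.4]
finger_gap: 0.028
grasp_force: 6.1
```

Call:
apply_moves:
  plan:
    - [[0.028, 0, 0.0011, -0.0005, -1], [0.028, 0, 0, 0, 0]]

```text
t: 10.55
tool_pos: [0.5666, 0.0935, 0.1104]
eef_rot: [[0.097, 0.995, -0.015], [0.995, -0.097, -0.001], [-0.003, -0.015, -1.0]]
force: [-9.8, -0.5, -5.6]
finger_gap: 0.0279
grasp_force: 5.1
```

Call:
apply_moves:
  plan:
    - [[0.028, 0.0001, 0.0011, -0.0005, -1], [0.028, 0, 0, 0, 0]]

```text
t: 10.8
tool_pos: [0.5667, 0.0948, 0.1098]
eef_rot: [[0.114, 0.993, -0.015], [0.993, -0.114, -0.001], [-0.003, -0.015, -1.0]]
force: [-10.0, -0.1, -5.0]
finger_gap: 0.0281
grasp_force: 5.0
```

Call:
apply_moves:
  plan:
    - [[0.028, 0, -0.0005, -0.002, 0], [0.028, 0, 0, -0.001, 0], [0.028, 0, 0, 0, 0]]

```text
t: 11.18
tool_pos: [0.5667, 0.0947, 0.1069]
eef_rot: [[0.114, 0.993, -0.015], [0.994, -0.114, -0.001], [-0.002, -0.015, -1.0]]
force: [-10.0, -0.0, -4.5]
finger_gap: 0.0284
grasp_force: 5.1
```

```bash
python3 -c "
from h import *
chk()"
```

```text
t 11.18 r 0.0646 ang -0.118 swing~ -0.326 z 0.1069 F [-10.   -0.   -4.5]
side [0.5396 0.0977 0.0896] swing -0.332 0.46
top [0.5361 0.1026 0.0919] swing -0.379 0.47
```

The pin is below plate level (about 7 mm lift) and the finger still carries the spring load, so it's entering the hole. Lowering it home.

Call:
apply_moves:
  plan:
    - [[0.028, 0, 0, -0.002, 0], [0.028, 0, 0, -0.002, 0], [0.028, 0, 0, -0.002, 0], [0.028, 0, 0, -0.002, 0], [0.028, 0, 0, 0, 0]]

```text
t: 12.0
tool_pos: [0.5669, 0.0947, 0.0999]
eef_rot: [[0.114, 0.993, -0.015], [0.993, -0.114, 0.0], [-0.002, -0.015, -1.0]]
force: [-12.5, 0.7, 1.5]
finger_gap: 0.0279
grasp_force: 6.2
```

Call:
apply_moves:
  plan:
    - [[0.028, -0.004, 0.0005, 0, 0], [0.028, -0.004, 0.0005, 0, 0], [0.028, -0.003, 0.0003, 0, 0], [0.028, 0, 0, 0, 0]]

```text
t: 12.5
tool_pos: [0.5634, 0.096, 0.1029]
eef_rot: [[0.114, 0.993, 0.002], [0.993, -0.114, 0.0], [0.001, 0.002, -1.0]]
force: [0.2, 0.2, 0.9]
finger_gap: 0.0279
grasp_force: 0.0
```

```bash
python3 -c "
from h import *
chk(); crop('side','s5',-.314,0)"
```

```text
t 12.50 r 0.0681 ang -0.131 swing~ -0.339 z 0.1029 F [0.2 0.2 0.9]
side [0.5386 0.0978 0.081 ] swing -0.332 0.54
side [0.6334 0.0862 0.0204] swing 2.579 0.21
top [0.5283 0.0291 0.0171] swing 0.298 0.47
top [0.5392 0.0994 0.082 ] swing -0.350 0.44
12.75 [0.56287951 0.0957376  0.102539  ] [-0.31480144 -0.10523003 -0.40603228] 0.028040356173718483
```

View pics/s5.png

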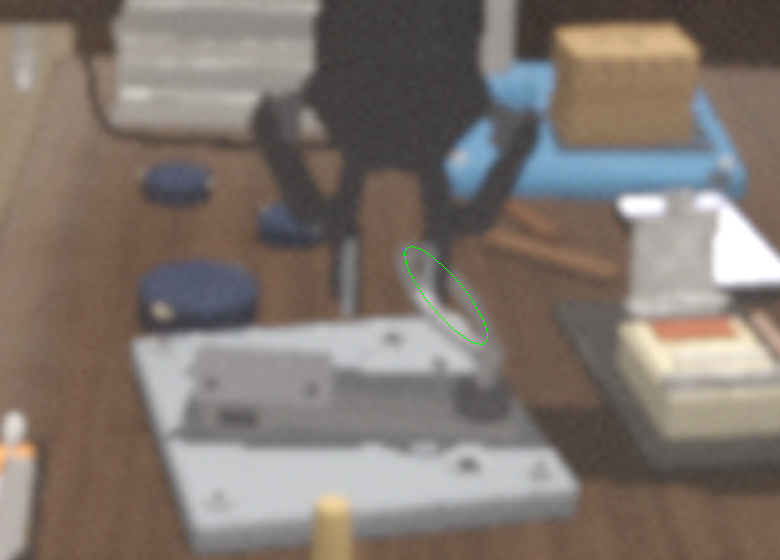

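With the finger released, the ring lies on the predicted outline for -0.314 with the pin down, centre height 81–82 mm as measured at the start. Backing off and rising clear.

Call:
apply_moves:
  plan:
    - [[0.028, -0.003, 0.0003, 0, 0], [0.028, 0, 0, 0.006, 0], [0.028, 0, 0, 0.015, 0], [0.028, 0, 0, 0.025, 0], [0.028, 0, 0, 0.03, 0], [0.028, 0, 0, 0.04, 0], [0.028, 0, 0, 0, 0]]

```text
t: 13.62
tool_pos: [0.5621, 0.096, 0.2228]
eef_rot: [[0.115, 0.993, 0.008], [0.993, -0.115, 0.003], [0.004, 0.008, -1.0]]
force: [0.2, 0.2, -0.0]
finger_gap: 0.028
grasp_force: 0.0
```

```bash
python3 -c "
from h import *
chk()
s=crop('side','s6',-.314,0); s=snapshot('side')
for th in('blank','tin'): print(th,[(np.round(d['point'],4),round(d['p'],2)) for d in pinpoint(s,th)])"
```

```text
t 13.62 r 0.0694 ang -0.128 swing~ -0.336 z 0.2228 F [ 0.2  0.2 -0. ]
side [0.5398 0.0976 0.087 ] swing -0.332 0.56
top [0.53   0.0299 0.0197] swing 0.299 0.57
top [0.5364 0.1016 0.0848] swing -0.369 0.38
13.875 [0.55870288 0.09600483 0.21750811] [-0.01781493  0.13961294 -1.23703933] 0.028254536110796757
blank [(array([ 0.5896,  0.2411, -0.0008]), 0.75)]
tin [(array([ 0.6577, -0.0599,  0.0007]), 0.74), (array([ 0.6056, -0.1774, -0.0018]), 0.56), (array([ 0.6802, -0.2404, -0.0021]), 0.45)]
```

View pics/s6.png

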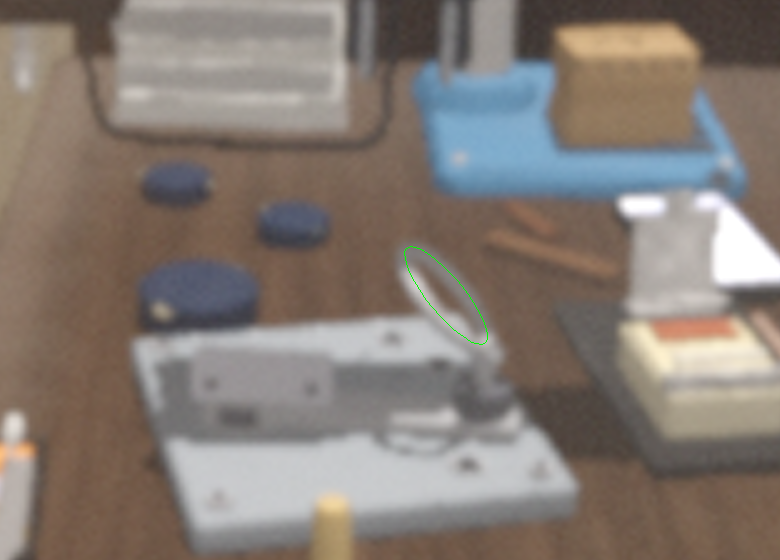

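The gripper is clear of the guide, the ring sits at the next hole on the left with the pin down, and the blank and tin haven't moved. Handing in.

```bash
python3 -c "
from bench import job_done
print(job_done())"
```

```text
the job is handed in; nothing more can be done
None
```

The swing arm was moved one hole left, to the blank's side. In the final check the pin looked fully home, the blank and tin had not moved, and the gripper was clear. The job is handed in at about 14 s; no verdict was returned.

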